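# Index the drill-jig carriage onto its stop pin and swing the bush arm over

## Robot

A 6-joint arm with a two-finger parallel gripper is mounted at the origin on the work surface. World frame = base frame: x ahead of the robot, y to its left, z up, the work surface at z = 0. Lengths are in mm, angles in degrees, forces in N, time in s.
With the tool pointing down it reaches from about 250 to 775 mm from the base axis. Payload 4 kg.
Tool frame: the origin (TCP) lies between the finger pads; the fingertips stand 8 mm ahead of it and the grasp point (between the pads) lies 11 mm behind it (robot.tcp_to_tips is the distance from the TCP to the fingertips, in mm); x points along the fingers, y is the direction in which the jaws open and shut, and the axes are right-handed (so a half turn about x gives the same grasp; the last joint's range is limited). The gripper opens to 85 mm and grips with 20 to 120 N. Pads are 22 mm wide; open, the fingers measure 114 mm over their backs; the gripper's body (76 mm by 85 mm) begins 54 mm behind the grasp point. The pads swing forward as they close: fully open they stand 13 mm farther back than shut.
Start: joints at [-74.204, 4.996, 78.535, -0, 96.463, -5.907], TCP at [203.391, -511.027, 239.341] pointing down, gripper open.
Joint ranges: [-177.83, 177.83], [-43.37, 116.18], [15.69, 146.23], [-61.86, 241.86], [9.47, 152.12], [-147.06, 147.06]. Speed limits (degrees/s): [159.86, 159.86, 180, 180, 180, 180].

## Interface

Orientations are given as a 3x3 rotation matrix whose columns are the frame's x, y, z axes.
In Python, from station import robot gives the robot as it stands.
- The arm moves only by the tool step_arm, never from a script. Its argument "moves" is a list of rows, each a list of 2 entries, a list of its own where there are three numbers: the shift along the tool's x, y, z each as a share of 2.5 cm, from -1 to 1, then the turn about the tool's x as a share of pi/2 rad, from -1 to 1. In form: [[[x, y, z], twist], ...]. A call has 1 to 5 rows; each row shifts and turns the commanded pose from where the row before left it, along the tool's axes as they then stand; what a row does not reach is not made up. A row lasts 1/10 s, in which the tool goes at most 50 mm and 8.59 degrees, less where a joint would pass 70% of its speed; a pose out of reach is approached as far as the arm can. A call with a number of a shift or a turn outside -1 to 1 is refused whole. A call with a gripper value outside its range is refused whole. "gripper" is the closure in counts, from 0 (fully open) to 255 (shut), set as the call begins (left out, the last holds). The fingers move at their own pace and stop on an object; "squeeze" is the grip in N (left out, the last holds). Time passes only in rows, so rows that do not move let the fingers close. It gives the time, the measured TCP pose, the force and the opening at its end, in the units of the state.
- robot.state(): the state, without advancing time (a new reading comes with each control period).
- robot.get_image(name): name is "scene" or "top"; returns (picture, depth): 400x640x3 uint8, red, green, blue; 400x640 float32, mm along the optical axis (not along the pixel's ray), 0 where there is no reading.
- robot.camera_model(name): a dict with "fx", "fy", "cx", "cy" (pixels), "extrinsics" (4x4, takes a point from world to camera coordinates). Camera axes: x right, y down, z forward; pixel columns grow to the right and rows downward; lengths in mm; the calibration is good to about 2 mm. A picture is of the moment at which its call begins. camera_model takes no time and is no camera call.
- robot.job_done(): hands the job in, once; it reports no verdict.
The state is a dict: "time_s": time; "joint_pos": joint angles; "joint_vel": joint speeds; "joint_torque": joint torques, N m; "tcp_pos": TCP position; "ee_rot": TCP orientation; "force": force on the tool from outside, world axes, zero at the start; "wrist_torque": the same for the moment, N m; "finger_gap": finger opening in mm.
Only numpy, scipy, OpenCV 4.12 (cv2) and the standard library are available. Lean on these libraries where they do the work, as an engineer would, in place of code of your own. Each camera call takes 0.05 s, during which the arm holds its last target. There are 200 camera calls.

## Task

Get the blank in the drill jig ready for drilling: push the sprung carriage inwards past the stop pin and let it go, so that it springs back and rests against the pin, then push the bush arm round over the blank until it is against its stop post. Work only by pushing with shut or outside fingers: do not take hold of anything, do not lift or shift the blank in its nest, and leave everything else on the bench where it is.

Things in the scene. Friction and masses are not known exactly. Their poses are not given: they have to be found in the camera images.
- jig: Drill jig fixed to the bench: grey base plate 320 (x) x 200 (y) x 16 mm high. Origin: centre of its underside, on the bench. Jig x = the way the carriage is pushed (away from the robot, within 0.35 rad), y left, z up. Two 12 mm rods run along x between end blocks 50 mm high at x -147 and +147 mm. Arm pivot post at x +5, y +75; arm stop post (12 mm, 95 mm high) at x +25, y -48 mm.
- carriage (a joint): Sprung aluminium carriage on the rods, in m along jig x. 0 = load position (near end), where its spring holds it. 0.040 = drilling position, resting back on the stop pin. 0.055 = far end of travel. The pin springs out behind it just beyond 0.040 (push on to 0.045 or more). The spring gives 4 N at 0 and 8.5 N at the far end, friction and damping 1 to 2 N more at slow speed; 15 N is plenty.
- stop_pin (a joint): Spring-loaded 10 mm stop pin, in m. 0 = held back, riding on the carriage's right flank; 0.006 = sprung out behind the carriage's shoulder, so the carriage cannot return past 0.040. Its housing is 50 mm high, at jig x -30, y -54 mm, with a black pull knob outside it (to jig y -92 mm) that need not be touched.
- push_face (a point): Centre of the near face of the carriage's upright steel push plate: the face to push. Moves with the carriage; at carriage 0 it is at jig x -90, y 0 mm. This point is 65 mm above the bench; the plate is 60 mm wide (jig y), 10 mm thick, its top 80 mm above the bench. Nothing within 60 mm in front of it is higher than 50 mm, so fingers can come down there with the tips at 58 mm.
- nest (a point): Point on the carriage where the middle of the blank belongs: on the axis of the 60 mm long vee block, 66 mm above the bench. Axes parallel to the jig's. At carriage 0 it lies at jig x -35, y 0 mm.
- blank: Turned steel blank lying loose in the vee along jig x: shaft 24 mm diameter x 67 mm, at its far end a flange 40 mm diameter x 10 mm and a 16 mm spigot; 0.25 to 0.5 kg. Origin on its axis, 36 mm from the shaft's near end; x runs along the axis to the flange. Top of shaft 78, of flange 86 mm above the bench. It rides along with the carriage.
- bush_arm (a joint): Flat steel swing arm with the drill bush, rad about its upright pivot. 0 = closed: points along jig -y, over the blank, against its stop post. Grows as it opens clockwise seen from above (1.57: along jig -x). Starts at 1.65 to 2.25, stays where left (about 0.5 N at the post moves it). 28 mm wide; underside 82, top 92 mm above the bench: clears the shaft, not the flange, so the carriage goes first.
- bush_pivot (a point): On the arm's pivot axis, 87 mm above the bench, at jig x +5, y +75 mm.
- finger_post (a point): Middle of the upright black finger post near the arm's free end: 16 mm diameter, from 92 to 132 mm above the bench (the jig's highest part). This point is 115 mm above the bench, 120 mm from the pivot axis. Push the post sideways, round the pivot.
- spare_a: Spare flanged steel blank standing upright on its flange (40 mm), 77 mm high, right of the jig; origin under its centre. Leave it.
- spare_b: A second spare blank like it, right of the jig. Leave it.
- oil_bottle: White oil bottle with a black cap, 52 mm diameter, 135 mm high, right of the jig; origin under its centre. Leave it.
- chip_brush: Chip brush lying left of the jig, 190 mm long, 20 mm high; origin under its centre. Leave it.
- spanner: Steel spanner lying along the left side of the jig, 180 mm long, 8 mm high; origin under its centre. Leave it.
- driver: Screwdriver with a black handle lying between the jig and the robot, 190 mm long, 26 mm high; origin under its centre. Leave it.
- chuck_key: Drill chuck key (T shape), 100 mm long, 16 mm high, lying at the near left corner of the jig; origin under its centre. Leave it.
Not all that is in view belongs to the job. Leave any green, red or turquoise look-alike of the blank alone.

How it is judged (in metres and radians):
On the way, in this order (a step that is already met when the one before it is completed fails the run):
1. the carriage is pushed past the stop pin, which springs out behind it, while the bush arm is still open (value of joint stop_pin above 0.0045 m and value of joint carriage above 0.0415 m and value of joint bush_arm above 0.8 rad).
2. the carriage is let go and rests back against the stop pin (value of joint carriage between 0.0385 and 0.0415 m and value of joint stop_pin above 0.0045 m and velocity of joint carriage between -0.005 and 0.005 m/s), for 0.2 s.
3. the bush arm is pushed round against its stop post (value of joint bush_arm below 0.05 rad), for 0.2 s.
At the end, for the whole second after the job is handed in: The carriage rests against the sprung-out stop pin (carriage 38.5 to 41.5 mm from its load position, pin out more than 4.5 mm, not moving), the bush arm is closed over the blank within 0.05 rad of its stop, and the blank lies at rest in the vee within 5 mm of its place (all of step 2 and value of joint bush_arm below 0.05 rad and distance between blank and nest below 0.005 m and linear speed of blank below 0.01 m/s); the robot touches nothing.
It fails at once if the blank is lifted, or pushed more than 10 mm out of its place in the vee (distance between blank and nest above 0.01 m).
It fails at once if the blank is taken between the fingers (x of the grasp point in the frame of nest between -0.036 and 0.052 m and y of the grasp point in the frame of nest between -0.01 and 0.01 m and z of the grasp point in the frame of nest between -0.02 and 0.012 m).
It fails at once if the push plate is taken between the fingers (x of the grasp point in the frame of push_face between 0.001 and 0.009 m and y of the grasp point in the frame of push_face between -0.028 and 0.028 m and z of the grasp point in the frame of push_face between -0.03 and 0.012 m).
It fails at once if the arm's finger post is taken between the fingers (x of the grasp point in the frame of finger_post between -0.006 and 0.006 m and y of the grasp point in the frame of finger_post between -0.006 and 0.006 m and z of the grasp point in the frame of finger_post between -0.025 and 0.015 m).
It fails at once if a bystander is moved more than 20 mm or lifted (distance of any of spare_a, spare_b, oil_bottle, chip_brush, spanner, driver, chuck_key from where it was at the start of the episode above 0.02 m).
It also fails if it takes over 54 s, if anything falls off the work surface, if the arm or the gripper's body presses on something with over 40 N, if the wrist force passes 120 N, or if a joint passes its speed limit or range.

## Working session

There is one attempt and no reset: what is moved stays moved. The work goes in short steps, Python scripts to look and compute and a tool call to move; the robot and the scene stay as the last step left them, time stands still between calls to the robot, and variables do not carry over. Pictures are saved under pics/ and viewed, about 8 in all and at most 12, crops included, and the job is handed in when it is done.

Besides the shell and the picture viewer there is one more tool, called after ">>>" by a JSON object that holds its "fn" and its "kwargs", one argument or row to a line. step_arm: Moves the arm, as the interface text tells. Its arguments: {"type":"object","properties":{"moves":{"type":"array"},"gripper":{"type":"number"},"squeeze":{"type":"number"}},"required":["moves"]}

```bash
ls; mkdir -p pics; python3 - <<'E'
from station import robot
import cv2,numpy as np
for n in("scene","top"):
    im,d=robot.get_image(n); cv2.imwrite(f"pics/{n}0.png",im[:,:,::-1]); np.save(f"pics/{n}0.npy",d)
    m=robot.camera_model(n); print(n,m)
s=robot.state();print(s["time_s"],s["tcp_pos"],s["ee_rot"],s["finger_gap"],s["force"])
E
```

```text
pics
scene {'fx': 417.64907243857056, 'fy': 417.64907243857056, 'cx': 316.9475485101407, 'cy': 197.3711621593818, 'extrinsics': array([[ 7.65736120e-01,  6.43144951e-01, -3.57313514e-03,
        -4.42712796e+02],
       [ 4.38349504e-01, -5.25953486e-01, -7.28850220e-01,
        -1.58923591e+02],
       [-4.70635642e-01,  5.56540657e-01, -6.84663851e-01,
         1.34061044e+03],
       [ 0.00000000e+00,  0.00000000e+00,  0.00000000e+00,
         1.00000000e+00]])}
top {'fx': 507.34166515283215, 'fy': 507.34166515283215, 'cx': 319.22261206345587, 'cy': 199.3776378281173, 'extrinsics': array([[-3.02865960e-02, -9.99531935e-01, -4.31657087e-03,
         5.23420514e+01],
       [-9.95243358e-01,  3.05561356e-02, -9.25039554e-02,
         5.49537587e+02],
       [ 9.25925553e-02,  1.49440856e-03, -9.95702960e-01,
         1.16751400e+03],
       [ 0.00000000e+00,  0.00000000e+00,  0.00000000e+00,
         1.00000000e+00]])}
0.1 [ 203.24430621 -510.59273399  238.21202859] [[-5.75978987e-04  3.69741347e-01 -9.29134546e-01]
 [ 2.00892037e-03 -9.29132397e-01 -3.69741737e-01]
 [-9.99997816e-01 -2.07952079e-03 -2.07620186e-04]] 85.3086780545852 [ 0.0340473  -0.24879449 -0.5282728 ]
```

View pics/top0.png

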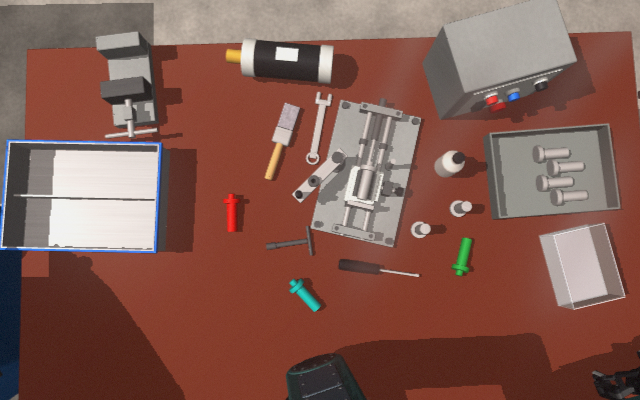

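View pics/scene0.png

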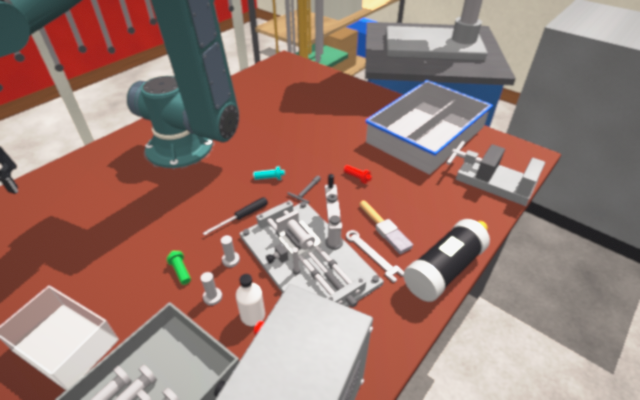

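The top view shows the jig at (367,172), with its corners near (346,100), (421,117), (391,245) and (313,232). The blank is at about (370,180) and the bush arm runs from its pivot at (337,157) to (298,195), with the black post near (313,181). Candidates for the blank are the steel one in the vee (370,180), spares (421,230) and (461,208), red (232,212), turquoise (305,295), green (463,256) and those in the tray (560,175). I choose the one in the vee, and will check it in a crop.

```bash
cat > h.py <<'E'
from station import robot
import numpy as np,cv2
def ray(n,px,z):
    m=robot.camera_model(n);E=m["extrinsics"];R=E[:3,:3];c=-R.T@E[:3,3]
    d=R.T@np.array([(px[0]-m["cx"])/m["fx"],(px[1]-m["cy"])/m["fy"],1])
    return c+d*(z-c[2])/d[2]
def proj(n,p):
    m=robot.camera_model(n);q=m["extrinsics"]@np.append(p,1)
    return np.array([m["fx"]*q[0]/q[2]+m["cx"],m["fy"]*q[1]/q[2]+m["cy"]])
E
python3 - <<'E'
from h import *
im=cv2.imread("pics/top0.png")
c=im[85:260,265:440];cv2.imwrite("pics/crop.png",cv2.resize(c,None,fx=3.4,fy=3.4,interpolation=cv2.INTER_CUBIC))
# grey plate mask -> red bench excluded
hsv=cv2.cvtColor(im,cv2.COLOR_BGR2HSV)
g=((hsv[...,1]<60)&(hsv[...,2]>90)).astype(np.uint8)
g[:90]=0;g=cv2.morphologyEx(g,cv2.MORPH_OPEN,np.ones((7,7)))
cs,_=cv2.findContours(g,cv2.RETR_EXTERNAL,cv2.CHAIN_APPROX_NONE)
for k in cs:
    if cv2.pointPolygonTest(k,(330,215),False)>=0 or cv2.pointPolygonTest(k,(400,150),False)>=0:
        w=np.array([ray("top",p[0],16)[:2] for p in k],np.float32)
        r=cv2.minAreaRect(w);print(cv2.boundingRect(k),r,cv2.boxPoints(r))
for p in [(346,100),(421,117),(391,245),(313,232)]:print(p,ray("top",p,16))
E
```

```text
(312, 101, 107, 145) ((619.6414794921875, -68.58590698242188), (220.50698852539062, 326.4842834472656), 75.10945892333984) [[ 433.54907   -133.18806  ]
 [ 749.0695    -217.08578  ]
 [ 805.7339      -3.9837494]
 [ 490.21344     79.91397  ]]
(346, 100) [790.60764559 -36.32997826  16.        ]
(421, 117) [ 743.12392307 -215.09141959   16.        ]
(391, 245) [ 438.98856557 -129.72937152   16.        ]
(313, 232) [475.04284226  52.57492829  16.        ]
```

View pics/crop.png

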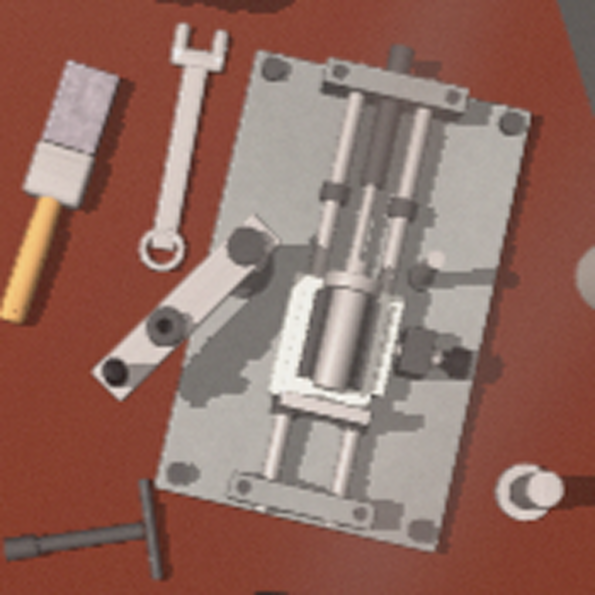

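The crop shows the steel blank in the vee at (340,330), with the push plate at (325,408), plate corners (258,52), (530,112), (436,550) and (157,487), pivot (248,245) and black post (116,370). It is the right blank.

```bash
python3 - <<'E'
from h import *
f=lambda p,z:ray("top",(p[0]/3.4+265-.35,p[1]/3.4+85-.35),z)
C=[f(p,16)[:2] for p in[(258,52),(530,112),(436,550),(157,487)]]
loc=np.array([(160,100),(160,-100),(-160,-100),(-160,100)])
C=np.array(C);c=C.mean(0);z=((C-c)@[1,1j]*np.conj(loc@[1,1j])).sum()
a=np.angle(z);s=abs(z)/(loc**2).sum();R=np.array([[np.cos(a),-np.sin(a)],[np.sin(a),np.cos(a)]])
print("jig",c,a,s,(C-c)@R)
W=lambda x,y:c+R@[x,y]
for n,p,zz in[("pivot",(248,245),95),("post",(114,371),132),("plateL",(281,402),80),("plateR",(370,416),80),("stop",(433,258),95)]:
    w=f(p,zz)[:2];print(n,w,(w-c)@R)
pv=W(5,75);w=f((114,371),132)[:2];d=(w-pv)@R;print("arm r",np.hypot(*d),"ang",np.arctan2(-d[0],-d[1]))
print("face",W(-90,0),"x-110",W(-110,0),"wpost closed",W(5,-45))
E
```

```text
jig [613.32596667 -78.40879429] -0.2553048074311496 0.9885651063964236 [[ 158.11527531   98.3836824 ]
 [ 158.44021848  -98.67476527]
 [-157.97448588  -98.69480042]
 [-158.58100791   98.98588329]]
pivot [638.73985287  -8.40374135] [ 6.91102934 74.15396634]
post [554.43824637  80.12593376] [-97.01537057 138.52451579]
plateL [535.99185613 -27.19150351] [-87.76186329  30.02716901]
plateR [524.94411048 -85.45240307] [-83.7382835  -29.13528452]
stop [ 626.35338608 -129.30593807] [ 25.45873578 -45.95743328]
arm r 120.17695260950187 ang 2.127736782468123
face [526.24319386 -55.68016299] x-110 [506.89146658 -50.62935603] wpost closed [ 606.79958283 -123.21288243]
```

>>> {"fn": "step_arm", "kwargs": {
  "moves": [
    [[0,0,0],0.08],
    [[0,0,0],0.08],
    [[0,0,0],0.08],
    [[0,0,0],0.08],
    [[0,0,0],0.08]
  ],
  "gripper": 255,
  "squeeze": 40
}}

```text
time_s: 0.6
tcp_pos: [203.3, -510.7, 238.6]
ee_rot: [[-0.0, -0.252, -0.968], [0.001, -0.968, 0.252], [-1.0, -0.001, 0.001]]
force: [0.1, -0.2, 0.4]
finger_gap: 12.4
```

>>> {"fn": "step_arm", "kwargs": {
  "moves": [
    [[0,-1,-0.33],0],
    [[0,-1,-0.33],0],
    [[0,-1,-0.33],0],
    [[0,-1,-0.33],0],
    [[0,-1,-0.33],0]
  ]
}}

```text
time_s: 1.1
tcp_pos: [274.5, -398.9, 238.7]
ee_rot: [[-0.0, -0.247, -0.969], [0.001, -0.969, 0.247], [-1.0, -0.001, 0.001]]
force: [-0.8, -0.2, -1.0]
finger_gap: 0.2
```

>>> {"fn": "step_arm", "kwargs": {
  "moves": [
    [[0,-1,-0.33],0],
    [[0,-1,-0.33],0],
    [[0,-1,-0.33],0],
    [[0,-1,-0.33],0],
    [[0,-1,-0.33],0]
  ]
}}

```text
time_s: 1.6
tcp_pos: [345.3, -288.0, 238.8]
ee_rot: [[-0.001, -0.247, -0.969], [0.001, -0.969, 0.247], [-1.0, -0.0, 0.001]]
force: [0.9, -0.5, 0.1]
finger_gap: -0.2
```

>>> {"fn": "step_arm", "kwargs": {
  "moves": [
    [[0,-1,-0.33],0],
    [[0,-1,-0.33],0],
    [[0,-1,-0.33],0],
    [[0,-1,-0.33],0],
    [[0,-1,-0.33],0]
  ]
}}

```text
time_s: 2.1
tcp_pos: [416.1, -177.1, 238.8]
ee_rot: [[-0.001, -0.247, -0.969], [0.0, -0.969, 0.247], [-1.0, -0.0, 0.001]]
force: [1.4, 0.1, -0.6]
finger_gap: -0.0
```

```bash
cat >> h.py <<'E'
C0=np.array([613.3,-78.4]);A=-.2553;RJ=np.array([[np.cos(A),-np.sin(A)],[np.sin(A),np.cos(A)]])
def st():
    s=robot.state();p=s["tcp_pos"];r=s["ee_rot"]
    print("t",s["time_s"],"jig",((p[:2]-C0)@RJ).round(1),"z",round(p[2],1),"yaw of -y vs jig y deg",round(float(np.degrees(np.arctan2(-r[1,1],-r[0,1])-np.pi/2-A)),2),"F jig",(s["force"][:2]@RJ).round(1),s["force"][2].round(1),"gap",round(s["finger_gap"],1),"j",np.round(s["joint_pos"],0))
E
python3 -c "from h import *;st()"
```

```text
t 2.1 jig [-165.9 -145.3] z 238.8 yaw of -y vs jig y deg 0.33 F jig [1.4 0.4] -0.6 gap -0.0 j [-30.  -8.  91.  -0.  97.  74.]
```

>>> {"fn": "step_arm", "kwargs": {
  "moves": [
    [[0,-1,-0.33],0],
    [[0,-1,-0.33],0],
    [[0,-1,-0.33],0],
    [[0,-1,-0.33],0],
    [[0,-0.5,-0.2],0]
  ]
}}

```text
time_s: 2.6
tcp_pos: [480.9, -76.9, 238.7]
ee_rot: [[-0.001, -0.245, -0.97], [0.001, -0.97, 0.245], [-1.0, -0.0, 0.001]]
force: [0.4, -0.1, -0.6]
finger_gap: 0.0
```

>>> {"fn": "step_arm", "kwargs": {
  "moves": [
    [[0,0,0],0],
    [[0,0,0],0]
  ]
}}

```text
time_s: 2.8
tcp_pos: [480.1, -79.0, 239.0]
ee_rot: [[-0.001, -0.247, -0.969], [-0.001, -0.969, 0.247], [-1.0, 0.001, 0.001]]
force: [0.5, -0.2, 0.8]
finger_gap: 0.0
```

```bash
python3 -c "from h import *;st()"
```

```text
t 2.8 jig [-128.7  -34.3] z 239.0 yaw of -y vs jig y deg 0.33 F jig [ 0.6 -0.1] 0.8 gap 0.0 j [-16.  -3.  87.  -0.  96.  88.]
```

>>> {"fn": "step_arm", "kwargs": {
  "moves": [
    [[1,-0.7,-0.2],0],
    [[1,-0.7,-0.2],0],
    [[1,0,0],0],
    [[1,0,0],0],
    [[1,0,0],0]
  ]
}}

```text
time_s: 3.3
tcp_pos: [498.3, -48.4, 113.4]
ee_rot: [[-0.0, -0.248, -0.969], [-0.001, -0.969, 0.248], [-1.0, 0.001, -0.0]]
force: [0.1, -0.1, -0.1]
finger_gap: -0.2
```

>>> {"fn": "step_arm", "kwargs": {
  "moves": [
    [[1,0,0],0],
    [[0.5,0,0],0],
    [[0.34,0,0],0],
    [[0,0,0],0],
    [[0,0,0],0]
  ]
}}

```text
time_s: 3.8
tcp_pos: [499.6, -47.6, 69.4]
ee_rot: [[0.002, -0.247, -0.969], [-0.001, -0.969, 0.247], [-1.0, 0.0, -0.002]]
force: [0.1, 0.5, 0.2]
finger_gap: -0.1
```

```bash
python3 - <<'E'
from h import *
st()
im,_=robot.get_image("top");cv2.imwrite("pics/t1.png",cv2.resize(im[85:260,265:440,::-1],None,fx=3.4,fy=3.4,interpolation=cv2.INTER_CUBIC))
E
```

```text
t 3.8 jig [-117.8    1.1] z 69.4 yaw of -y vs jig y deg 0.31 F jig [-0.1  0.5] 0.2 gap -0.1 j [-12.   5.  99.  -0.  76.  92.]
```

View pics/t1.png

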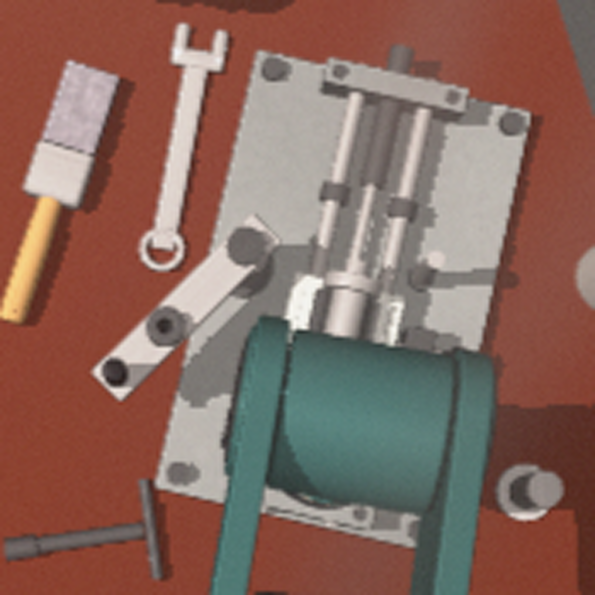

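The wrist is centred behind the push plate, over (365,410) in the crop. I'll push now, slowly.

>>> {"fn": "step_arm", "kwargs": {
  "moves": [
    [[0,0,-0.2],0],
    [[0,0,-0.2],0],
    [[0,0,-0.1],0],
    [[0,0,-0.1],0],
    [[0,0,-0.1],0]
  ]
}}

```text
time_s: 4.35
tcp_pos: [515.9, -51.4, 68.3]
ee_rot: [[-0.001, -0.247, -0.969], [0.0, -0.969, 0.247], [-1.0, 0.0, 0.001]]
force: [-6.2, 1.5, 3.3]
finger_gap: -0.0
```

>>> {"fn": "step_arm", "kwargs": {
  "moves": [
    [[0,0,-0.1],0],
    [[0,0,-0.15],0],
    [[0,0,-0.15],0],
    [[0,0,-0.15],0],
    [[0,0,-0.15],0]
  ]
}}

```text
time_s: 4.85
tcp_pos: [530.6, -55.4, 68.1]
ee_rot: [[-0.006, -0.247, -0.969], [0.001, -0.969, 0.247], [-1.0, 0.001, 0.006]]
force: [-7.5, 0.9, 5.3]
finger_gap: -0.2
```

```bash
python3 -c "from h import *;st()"
```

```text
t 4.85 jig [-85.9   1.4] z 68.1 yaw of -y vs jig y deg 0.34 F jig [-7.4 -1. ] 5.3 gap -0.2 j [-12.   9.  94.  -0.  77.  92.]
```

>>> {"fn": "step_arm", "kwargs": {
  "moves": [
    [[0,0,-0.15],0],
    [[0,0,-0.15],0],
    [[0,0,-0.15],0],
    [[0,0,-0.15],0],
    [[0,0,-0.15],0]
  ]
}}

```text
time_s: 5.35
tcp_pos: [548.3, -60.1, 68.1]
ee_rot: [[-0.007, -0.247, -0.969], [0.001, -0.969, 0.247], [-1.0, 0.001, 0.007]]
force: [-8.0, 1.1, 6.3]
finger_gap: 0.1
```

>>> {"fn": "step_arm", "kwargs": {
  "moves": [
    [[0,0,-0.15],0],
    [[0,0,-0.15],0],
    [[0,0,-0.15],0],
    [[0,0,-0.1],0],
    [[0,0,0],0]
  ]
}}

```text
time_s: 5.85
tcp_pos: [562.0, -63.7, 68.0]
ee_rot: [[-0.006, -0.247, -0.969], [0.0, -0.969, 0.247], [-1.0, 0.001, 0.006]]
force: [-7.3, 1.1, 5.2]
finger_gap: 0.2
```

```bash
python3 -c "from h import *;st()"
```

```text
t 5.85 jig [-53.4   1.3] z 68.0 yaw of -y vs jig y deg 0.33 F jig [-7.3 -0.8] 5.2 gap 0.2 j [-12.  13.  90.  -0.  78.  92.]
```

>>> {"fn": "step_arm", "kwargs": {
  "moves": [
    [[0,0,-0.12],0],
    [[0,0,0],0],
    [[0,0,0],0]
  ]
}}

```text
time_s: 6.15
tcp_pos: [564.7, -64.4, 68.0]
ee_rot: [[-0.007, -0.247, -0.969], [0.0, -0.969, 0.247], [-1.0, 0.001, 0.006]]
force: [-7.6, 0.2, 4.5]
finger_gap: 0.1
```

>>> {"fn": "step_arm", "kwargs": {
  "moves": [
    [[0,0,0.1],0],
    [[0,0,0.1],0],
    [[0,0,0.1],0],
    [[0,0,0.1],0],
    [[0,0,0.1],0]
  ]
}}

```text
time_s: 6.65
tcp_pos: [554.3, -61.4, 68.0]
ee_rot: [[-0.002, -0.247, -0.969], [0.0, -0.969, 0.247], [-1.0, 0.0, 0.002]]
force: [-0.4, -0.1, -0.1]
finger_gap: -0.1
```

>>> {"fn": "step_arm", "kwargs": {
  "moves": [
    [[0,0,0.15],0],
    [[0,0,0.2],0],
    [[0,0,0.2],0],
    [[0,0,0],0],
    [[0,0,0],0]
  ]
}}

```text
time_s: 7.15
tcp_pos: [541.8, -58.0, 68.4]
ee_rot: [[0.0, -0.247, -0.969], [-0.0, -0.969, 0.247], [-1.0, 0.0, -0.0]]
force: [-0.5, -1.2, 0.6]
finger_gap: -0.5
```

```bash
python3 -c "from h import *;st()"
```

```text
t 7.15 jig [-74.3   1.6] z 68.4 yaw of -y vs jig y deg 0.33 F jig [-0.2 -1.3] 0.6 gap -0.5 j [-12.  10.  93.  -0.  77.  92.]
```

Force dropped to zero on retreat, so the carriage should be resting on the pin. I'll lift, turn the tool for the post, and check the carriage on the way.

>>> {"fn": "step_arm", "kwargs": {
  "moves": [
    [[-1,0,0.2],0],
    [[-1,0,0],0],
    [[-1,0,0],-0.09],
    [[-1,0,0],-0.09],
    [[-1,0,0],-0.09]
  ]
}}

```text
time_s: 7.65
tcp_pos: [537.0, -56.8, 194.4]
ee_rot: [[0.0, 0.179, -0.984], [-0.0, -0.984, -0.179], [-1.0, 0.0, -0.0]]
force: [0.2, -0.1, 0.0]
finger_gap: -0.0
```

>>> {"fn": "step_arm", "kwargs": {
  "moves": [
    [[-0.2,0,0],-0.09],
    [[0,0,0],-0.09],
    [[0,0,0],-0.09],
    [[0,0,0],-0.09],
    [[0,0,0],0]
  ]
}}

```text
time_s: 8.15
tcp_pos: [537.1, -56.9, 198.4]
ee_rot: [[0.0, 0.674, -0.739], [-0.0, -0.739, -0.674], [-1.0, 0.0, -0.0]]
force: [0.7, -1.4, -0.1]
finger_gap: 0.1
```

```bash
cat >>h.py <<'E'
def to(x,y,z):
    s=robot.state();p=s["tcp_pos"];w=np.append(C0+RJ@[x,y],z)
    print("shares tool xyz",((s["ee_rot"].T@(w-p))/25).round(2))
E
python3 -c "
from h import *
st();to(-80,165,200)"
```

```text
t 8.15 jig [-79.2   1.6] z 198.4 yaw of -y vs jig y deg 57.01 F jig [ 1.1 -1.1] -0.1 gap 0.1 j [-12.   4.  84.  -0.  92.  36.]
shares tool xyz [-0.07 -3.59 -5.46]
```

>>> {"fn": "step_arm", "kwargs": {
  "moves": [
    [[0,-0.6,-0.91],0],
    [[0,-0.6,-0.91],0],
    [[0,-0.6,-0.91],0],
    [[0,-0.6,-0.91],0],
    [[0,-0.6,-0.91],0]
  ]
}}

```text
time_s: 8.65
tcp_pos: [570.6, 76.3, 198.3]
ee_rot: [[0.0, 0.672, -0.741], [-0.0, -0.741, -0.672], [-1.0, 0.0, -0.0]]
force: [0.3, 0.4, -0.1]
finger_gap: 0.0
```

>>> {"fn": "step_arm", "kwargs": {
  "moves": [
    [[0,-0.6,-0.91],0],
    [[0,0,0],0],
    [[0,0,0],0]
  ]
}}

```text
time_s: 8.95
tcp_pos: [577.0, 102.0, 198.0]
ee_rot: [[-0.0, 0.674, -0.739], [-0.001, -0.739, -0.674], [-1.0, 0.0, 0.001]]
force: [-0.1, -0.4, -0.2]
finger_gap: -0.0
```

```bash
python3 - <<'E'
from h import *
st();to(-80,165,115)
im,_=robot.get_image("top");cv2.imwrite("pics/t2.png",cv2.resize(im[85:260,265:440,::-1],None,fx=3.4,fy=3.4,interpolation=cv2.INTER_CUBIC))
E
```

```text
t 8.95 jig [-80.7 165.4] z 198.0 yaw of -y vs jig y deg 56.98 F jig [ 0.  -0.5] -0.2 gap -0.0 j [ 5. 10. 77. -0. 92. 52.]
shares tool xyz [ 3.32  0.03 -0.  ]
```

View pics/t2.png

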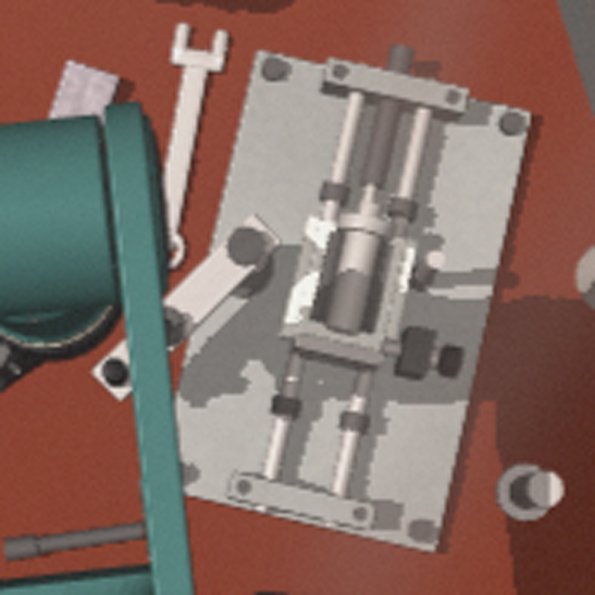

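The carriage now stands at the pin, with the push plate near (340,348), and the blank is still in the vee. The post is unmoved at (116,370). I'll descend behind the post and sweep.

>>> {"fn": "step_arm", "kwargs": {
  "moves": [
    [[1,0,0],0],
    [[1,0,0],0],
    [[0.8,0,0],0],
    [[0.5,0,0],0],
    [[0,0,0],0]
  ]
}}

```text
time_s: 9.5
tcp_pos: [575.6, 100.6, 113.5]
ee_rot: [[-0.004, 0.673, -0.74], [-0.001, -0.74, -0.673], [-1.0, -0.003, 0.004]]
force: [-0.3, -0.6, -0.1]
finger_gap: 0.1
```

>>> {"fn": "step_arm", "kwargs": {
  "moves": [
    [[0,0,0.15],0],
    [[0,0,0.15],0],
    [[0,0,0.15],0],
    [[0,0,0],0],
    [[0,0,0],0]
  ]
}}

```text
time_s: 10.0
tcp_pos: [568.9, 94.0, 116.5]
ee_rot: [[0.001, 0.674, -0.739], [0.0, -0.739, -0.674], [-1.0, 0.001, -0.001]]
force: [-0.4, 1.0, 0.2]
finger_gap: -0.4
```

```bash
cat >>h.py <<'E'
def rel():
    s=robot.state();d=np.append(C0+RJ@[5,75],0)-s["tcp_pos"];print("pivot in tool y,z (want 120,19)",(s["ee_rot"].T@d)[1:].round(1))
    z=s["ee_rot"][:2,2]@RJ;print("theta of tool",np.degrees(np.arctan2(-z[1],z[0])).round(1))
E
python3 -c "
from h import *
st();rel()"
```

```text
t 10.0 jig [-86.5 155.6] z 116.5 yaw of -y vs jig y deg 57.02 F jig [-0.7  0.9] 0.2 gap -0.4 j [ 4. 11. 85. -0. 83. 51.]
pivot in tool y,z (want 120,19) [120.6  17.9]
theta of tool 123.0
```

>>> {"fn": "step_arm", "kwargs": {
  "moves": [
    [[0,-0.038,0.303],-0.04],
    [[0,-0.038,0.303],-0.04],
    [[0,-0.038,0.303],-0.04],
    [[0,-0.038,0.303],-0.04],
    [[0,-0.038,0.303],-0.04]
  ]
}}

```text
time_s: 10.5
tcp_pos: [540.8, 68.5, 116.1]
ee_rot: [[0.001, 0.871, -0.491], [0.0, -0.491, -0.871], [-1.0, 0.001, -0.001]]
force: [0.9, 0.5, -0.5]
finger_gap: 0.2
```

>>> {"fn": "step_arm", "kwargs": {
  "moves": [
    [[0,-0.038,0.303],-0.04],
    [[0,-0.038,0.303],-0.04],
    [[0,-0.038,0.303],-0.04],
    [[0,-0.038,0.303],-0.04],
    [[0,-0.038,0.303],-0.04]
  ]
}}

```text
time_s: 11.0
tcp_pos: [522.0, 35.4, 116.1]
ee_rot: [[0.001, 0.98, -0.198], [0.0, -0.198, -0.98], [-1.0, 0.001, -0.001]]
force: [0.9, 0.6, -0.4]
finger_gap: -0.0
```

>>> {"fn": "step_arm", "kwargs": {
  "moves": [
    [[0,-0.038,0.303],-0.04],
    [[0,-0.038,0.303],-0.04],
    [[0,-0.038,0.303],-0.04],
    [[0,-0.038,0.303],-0.04],
    [[0,-0.038,0.303],-0.04]
  ]
}}

```text
time_s: 11.5
tcp_pos: [514.4, -1.9, 116.1]
ee_rot: [[0.001, 0.993, 0.114], [0.0, 0.114, -0.993], [-1.0, 0.001, -0.0]]
force: [-0.4, 0.4, 0.6]
finger_gap: 0.1
```

```bash
python3 -c "
from h import *
st();rel()"
```

```text
t 11.5 jig [-115.    49.1] z 116.1 yaw of -y vs jig y deg -248.8 F jig [-0.5  0.3] 0.6 gap 0.1 j [ -7.   4.  94.   0.  82. -13.]
pivot in tool y,z (want 120,19) [121.2  19.3]
theta of tool 68.8
```

>>> {"fn": "step_arm", "kwargs": {
  "moves": [
    [[0,-0.038,0.303],-0.04],
    [[0,-0.038,0.303],-0.04],
    [[0,-0.038,0.303],-0.04],
    [[0,-0.038,0.303],-0.04],
    [[0,-0.038,0.303],-0.04]
  ]
}}

```text
time_s: 12.0
tcp_pos: [518.6, -39.7, 116.1]
ee_rot: [[0.0, 0.909, 0.416], [0.0, 0.416, -0.909], [-1.0, 0.0, -0.0]]
force: [-0.7, 0.6, 0.2]
finger_gap: -0.1
```

>>> {"fn": "step_arm", "kwargs": {
  "moves": [
    [[0,-0.038,0.303],-0.04],
    [[0,-0.038,0.303],-0.04],
    [[0,-0.038,0.303],-0.04],
    [[0,-0.038,0.303],-0.04],
    [[0,-0.038,0.303],-0.04]
  ]
}}

```text
time_s: 12.5
tcp_pos: [534.3, -74.4, 116.0]
ee_rot: [[-0.0, 0.737, 0.676], [0.0, 0.676, -0.737], [-1.0, -0.0, -0.0]]
force: [-0.4, 0.9, 1.4]
finger_gap: 0.1
```

>>> {"fn": "step_arm", "kwargs": {
  "moves": [
    [[0,-0.038,0.303],-0.04],
    [[0,-0.038,0.303],-0.04],
    [[0,-0.038,0.303],-0.04],
    [[0,-0.038,0.303],-0.04],
    [[0,0,0],0]
  ]
}}

```text
time_s: 13.0
tcp_pos: [554.7, -97.9, 116.0]
ee_rot: [[0.001, 0.548, 0.836], [-0.0, 0.836, -0.548], [-1.0, 0.0, 0.001]]
force: [-0.7, 0.8, -0.4]
finger_gap: -0.2
```

```bash
python3 -c "
from h import *
st();rel()"
```

```text
t 13.0 jig [-51.8 -33.6] z 116.0 yaw of -y vs jig y deg -198.61 F jig [-0.8  0.6] -0.4 gap -0.2 j [-16.  10.  87.  -0.  83. -73.]
pivot in tool y,z (want 120,19) [121.1  19. ]
theta of tool 18.6
```

>>> {"fn": "step_arm", "kwargs": {
  "moves": [
    [[0,-0.038,0.303],-0.04],
    [[0,-0.038,0.303],-0.04],
    [[0,-0.038,0.303],-0.04],
    [[0,-0.02,0.15],-0.02],
    [[0,0,0],0]
  ]
}}

```text
time_s: 13.5
tcp_pos: [575.9, -112.9, 115.8]
ee_rot: [[0.0, 0.353, 0.936], [-0.0, 0.936, -0.353], [-1.0, 0.0, 0.0]]
force: [0.5, -0.2, 0.1]
finger_gap: 0.1
```

>>> {"fn": "step_arm", "kwargs": {
  "moves": [
    [[0,-0.02,0.15],-0.02],
    [[0,-0.02,0.15],-0.02],
    [[0,0,0.05],0],
    [[0,0,0],0]
  ]
}}

```text
time_s: 13.9
tcp_pos: [583.6, -116.6, 115.8]
ee_rot: [[0.0, 0.294, 0.956], [0.0, 0.956, -0.294], [-1.0, 0.0, 0.0]]
force: [-0.6, -0.4, -0.3]
finger_gap: -0.0
```

```bash
python3 -c "
from h import *
st();rel()"
```

```text
t 13.9 jig [-19.1 -44.4] z 115.8 yaw of -y vs jig y deg -182.44 F jig [-0.5 -0.5] -0.3 gap -0.0 j [-17.  14.  83.   0.  84. -90.]
pivot in tool y,z (want 120,19) [120.3  19. ]
theta of tool 2.4
```

>>> {"fn": "step_arm", "kwargs": {
  "moves": [
    [[0,0,0.1],0],
    [[0,0,0.08],0],
    [[0,0,0],0]
  ]
}}

```text
time_s: 14.2
tcp_pos: [588.1, -118.1, 115.8]
ee_rot: [[0.0, 0.293, 0.956], [-0.0, 0.956, -0.293], [-1.0, -0.0, 0.0]]
force: [0.0, 0.6, 0.3]
finger_gap: 0.2
```

>>> {"fn": "step_arm", "kwargs": {
  "moves": [
    [[0,0,0.06],0],
    [[0,0,0],0]
  ]
}}

```text
time_s: 14.4
tcp_pos: [588.2, -118.2, 115.8]
ee_rot: [[-0.003, 0.292, 0.956], [0.001, 0.956, -0.292], [-1.0, -0.0, -0.003]]
force: [-4.4, 1.3, 2.5]
finger_gap: -0.2
```

```bash
python3 -c "
from h import *
st();rel()"
```

```text
t 14.4 jig [-14.2 -44.8] z 115.8 yaw of -y vs jig y deg -182.37 F jig [-4.6  0.1] 2.5 gap -0.2 j [-17.  15.  82.  -0.  84. -90.]
pivot in tool y,z (want 120,19) [120.5  14.6]
theta of tool 2.4
```

Contact came exactly where the stop should be: tool x is -14.2 and the force 4.6 N. I'll hold briefly, back off and lift clear.

>>> {"fn": "step_arm", "kwargs": {
  "moves": [
    [[0,0,0.04],0],
    [[0,0,0],0],
    [[0,0,0],0]
  ]
}}

```text
time_s: 14.7
tcp_pos: [588.3, -118.2, 115.8]
ee_rot: [[-0.005, 0.292, 0.956], [0.001, 0.956, -0.292], [-1.0, -0.0, -0.005]]
force: [-7.8, 1.0, 3.9]
finger_gap: -0.2
```

>>> {"fn": "step_arm", "kwargs": {
  "moves": [
    [[0,0,-0.2],0],
    [[0,0,-0.3],0],
    [[-0.5,0,-0.2],0],
    [[-1,0,0],0],
    [[-1,0,0],0]
  ]
}}

```text
time_s: 15.2
tcp_pos: [573.2, -113.6, 179.6]
ee_rot: [[0.0, 0.292, 0.956], [-0.0, 0.956, -0.292], [-1.0, -0.0, 0.0]]
force: [1.9, -0.7, 0.5]
finger_gap: -0.1
```

>>> {"fn": "step_arm", "kwargs": {
  "moves": [
    [[-1,0,-1],0],
    [[0,0,-1],0],
    [[0,0,-1],0],
    [[0,0,-1],0],
    [[0,0,-1],0]
  ]
}}

```text
time_s: 15.7
tcp_pos: [453.3, -76.9, 204.6]
ee_rot: [[0.002, 0.292, 0.956], [-0.001, 0.956, -0.292], [-1.0, 0.0, 0.003]]
force: [-0.9, -0.4, 0.2]
finger_gap: 0.1
```

>>> {"fn": "step_arm", "kwargs": {
  "moves": [
    [[0,0,-1],0],
    [[0,0,-1],0],
    [[0,0,0],0]
  ]
}}

```text
time_s: 16.0
tcp_pos: [404.5, -61.9, 204.6]
ee_rot: [[0.002, 0.292, 0.956], [-0.001, 0.956, -0.292], [-1.0, 0.0, 0.002]]
force: [1.3, 0.0, -0.6]
finger_gap: -0.2
```

```bash
python3 - <<'E'
from h import *
st()
im,_=robot.get_image("top");cv2.imwrite("pics/t3.png",cv2.resize(im[85:260,265:440,::-1],None,fx=3.4,fy=3.4,interpolation=cv2.INTER_CUBIC))
E
```

```text
t 16.0 jig [-206.2  -36.7] z 204.6 yaw of -y vs jig y deg -182.35 F jig [1.2 0.4] -0.6 gap -0.2 j [-17. -13.  99.   0.  94. -90.]
```

View pics/t3.png

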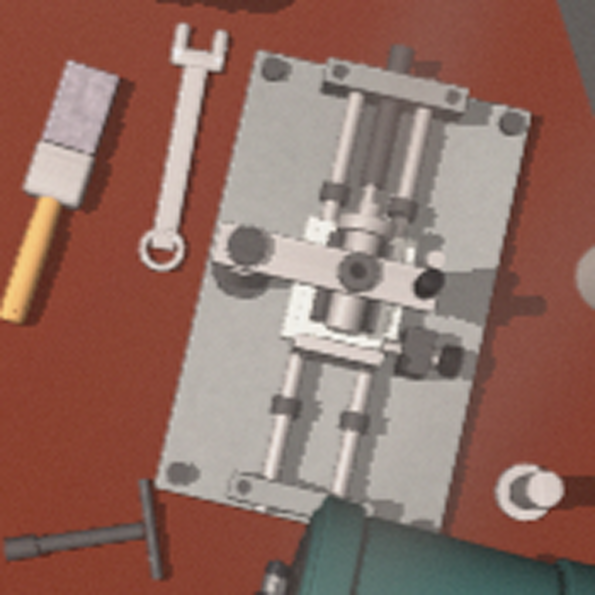

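The arm lies over the blank against its stop post: pivot (248,245), bush (357,270), post (431,281). I'll check the numbers, then hand in.

```bash
python3 - <<'E'
from h import *
f=lambda p,z:(ray("top",(p[0]/3.4+264.65,p[1]/3.4+84.65),z)[:2]-C0)@RJ
d=f((431,281),132)-[5,75];print("arm angle",np.arctan2(-d[0],-d[1]),np.hypot(*d))
a=f((281,402),80);b=f((370,416),80);a2=f((296,342),80);b2=f((385,357),80)
print("carriage moved",a2-a,b2-b)
robot.job_done()
E
```

```text
arm angle 0.012662429361808093 119.16442749076106
carriage moved [41.08723735 -0.98188863] [40.41016071 -1.31155053]
the job is handed in; nothing more can be done
```

The blank is ready for drilling, and I handed the job in at about 16 s; the hand-in reports no verdict.

**Carriage:** I pushed it with shut fingers to about 0.050 m and eased off. The push force fell to zero on the way back, so it was resting on the pin. The last image shows it about 40.5 to 41 mm from its start, read by eye to 1–2 mm. That nominally agrees with 40 mm but is close to the 41.5 mm limit. The pin itself was not measured; I infer that it is out from the carriage staying put.

**Bush arm:** I pushed its finger post round the pivot until it met the stop, where the force rose to about 8 N. The last image gives an arm angle of about 0.013 rad.

**Everything else:** The blank still looks seated in the vee, though I did not measure its offset. The robot is clear of the jig, and no bystander visible in the last crop looks moved. The oil bottle, the second spare and the screwdriver were outside that crop, or hidden by the robot, so I did not recheck them. No check failed.

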